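Clamp the next rail upright in the tenoning jig

TASK

Two of the three rails standing on the bench already have their tongue cut at the top; take the one that is still square and stand it upright in the groove of the tenoning jig, foot right down on the groove floor and its narrow edge up against the end stop. Then throw the toggle clamp's lever over until the clamp is fully shut, with its pad holding the rail against the fence. The lime is soft and already planed: grip it with no more than about 60 N, set it down and slide it up to the stop gently, never pressing it against the jig with more than about 40 N, and leave everything else on the bench as it is.

Things in the scene. Friction and masses are not known exactly. Their poses are not given: they have to be found in the camera images.
- rail: the blank rail, still to be tenoned: plain pale lime wood, 60 x 28 mm in section, 150 mm tall, about 0.13 kg, standing on end, both ends square (the lowest 3 mm eased by 2 mm all round). Origin at the centre of its underside; x along the 60 mm width, y along the 28 mm thickness, z up. Either narrow edge may face the stop.
- jig: tenoning jig, screwed to the bench: plywood base 180 (x) x 220 (y) mm, 24 mm thick; origin at the centre of its underside, z up. A groove 34 mm wide and 12 mm deep runs along x, from the open -x end (x = -90 mm) to the stop (x = +40), between y = +33 and +67. The fence stands on its +y side, the toggle clamp on the -y side on a riser (y = -81 to -3 mm, top 44 mm above the bench).
- seat (a point): point on the groove floor, 12 mm above the bench, where the centre of the rail's underside must finally be: 30 mm from the stop's face, 14 mm from the fence's. Axes as the jig's. It lies 3 mm nearer to the fence (+y) than the groove's centre line: the groove leaves the rail 3 mm of play each side, and the closing clamp pushes the rail over to the fence, but not along x.
- fence_top (a point): middle of the top edge of the fence's face, which looks to the jig's -y and is flush with the groove's +y side. The fence is an upright plywood board 160 mm long (x), 18 mm thick, its top 100 mm above the bench, with gussets behind it. Axes as the jig's.
- stop_top (a point): point on the top edge of the end stop's face, over the groove's centre line. The face looks to the jig's -x; the stop is an upright wooden batten across the +x end of the groove, 26 mm thick (x), 52 mm wide (y), its top 100 mm above the bench. Axes as the jig's.
- clamp_lever (a joint): angle of the clamp's lever, rad: 0 = open, leaning back 45 degrees from upright to the jig's -y, away from the fence; grows as it swings up and over towards +y; the end of travel, 0.90, is 7 degrees past upright: fully shut. Starts at 0 to 0.2; stiff, it stays where it is left. About 5 N at the grip moves it, under 10 N once the pad is on the rail.
- lever_grip (a point): point on the lever's axis in its black grip, 70 mm from the pivot. The grip is round, 22 mm across, and runs along the lever from 38 to 84 mm from the pivot; the stem below it is 10 mm steel. It can be pushed over from behind (from its -y side) with closed fingers, or pinched from above.
- clamp_pivot (a point): centre of the lever's pivot, 72 mm above the bench; at x = +10, y = -40 mm in the jig's frame. The hinge axis is along the jig's x. Axes as the jig's.
- clamp_pad: the clamp's sprung round rubber pad, 22 mm across, 7 mm thick, 60 mm above the bench. Origin at the centre of its back; its y axis points to the fence, the way it is pushed (stroke 20 mm, in proportion to the lever's angle). With the lever open it is 6 mm or more short of the groove; shut on the rail it presses with about 9 N.
- done_a: finished rail, pale wood like the blank and of the same 60 x 28 mm section, standing on end, 150 mm tall, but with a tongue 60 mm wide, 10 mm thick and 25 mm tall at its top end. Origin at the centre of its underside, x along the 60 mm width, z up. To be left standing where it is.
- done_b: finished rail, pale wood like the blank and of the same 60 x 28 mm section, standing on end, 150 mm tall, but with a tongue 60 mm wide, 10 mm thick and 25 mm tall at its top end. Origin at the centre of its underside, x along the 60 mm width, z up. To be left standing where it is.
- offcut: bystander: notched offcut of brown wood, 95 x 45 x 40 mm, lying. Origin at the underside.
- screwdriver: bystander: screwdriver, 200 mm long, lying along its x.
- hammer: bystander: hammer, 280 mm long, lying along its x.
- try_square: bystander: try square, dark wooden stock 115 mm long with a steel blade 170 mm long, lying flat.
- glue: bystander: glue bottle, 60 mm across, 170 mm tall, standing. Origin at the centre of its underside.

How it is judged (in metres and radians):
On the way, in this order (a step that is already met when the one before it is completed fails the run):
1. the square rail stands in the groove, down on its floor and up against the stop (x of rail in the frame of seat between -0.003 and 0.003 m and y of rail in the frame of seat between -0.008 and 0.003 m and z of rail in the frame of seat between -0.003 and 0.003 m and angle between rail's own z axis and vertical below 0.04 rad and angle between the x axis of rail and the x axis of seat, either way round below 0.06 rad), for 0.2 s.
2. the clamp is shut on the rail (value of joint clamp_lever above 0.84 rad and contact force between clamp_pad and rail above 2 N), for 0.2 s.
At the end, for the whole second after the job is handed in: The square rail rests upright (2.3 degrees) and square to the groove (3.4 degrees), foot on its floor, edge within 3 mm of the stop, face within 3 mm of the fence; the lever is past 0.84 rad and the pad presses on the rail. Nothing else moved over 30 mm or tipped (all of step 2 and x of rail in the frame of seat between -0.003 and 0.003 m and y of rail in the frame of seat between -0.003 and 0.003 m and z of rail in the frame of seat between -0.003 and 0.003 m and angle between rail's own z axis and vertical below 0.04 rad and angle between the x axis of rail and the x axis of seat, either way round below 0.06 rad and linear speed of rail below 0.01 m/s); the robot touches nothing.
It fails at once if the rail is gripped too hard, with more than 65 N a finger (130 N over both) (contact force between the fingers and rail above 130 N).
It fails at once if the rail is knocked or pressed against the jig with more than 45 N (contact force between rail and jig above 45 N).
It fails at once if a finished rail is moved by more than 30 mm or tipped (distance of any of done_a, done_b from where it was at the start of the episode above 0.03 m or angle between any of done_a, done_b's own z axis and vertical above 0.25 rad).
It fails at once if the offcut, screwdriver, hammer, try square or glue bottle is moved by more than 30 mm or the bottle tipped (angle between glue's own z axis and vertical above 0.25 rad or distance of any of offcut, screwdriver, hammer, try_square, glue from where it was at the start of the episode above 0.03 m).
It also fails if it takes over 72 s, if anything falls off the work surface, if the arm or the gripper's body presses on something with over 40 N, if the wrist force passes 120 N, or if a joint passes its speed limit or range.

ROBOT

A 6-joint arm with a two-finger parallel gripper is mounted at the origin on the work surface. World frame = base frame: x ahead of the robot, y to its left, z up, the work surface at z = 0. Lengths are in mm, angles in rad, forces in N, time in s.
With the tool pointing down it reaches from about 275 to 750 mm from the base axis. Payload 10.2 kg.
Tool frame: the origin (TCP) lies between the finger pads; the fingertips stand 8 mm ahead of it and the grasp point (between the pads) lies 11 mm behind it; z points along the fingers, y is the line along which they close (so a half turn about z gives the same grasp; the last joint's range is limited). The gripper opens to 85 mm and grips with 20 to 120 N. Pads are 22 mm wide; open, the fingers measure 114 mm over their backs; the gripper's body (76 mm by 85 mm) begins 54 mm behind the grasp point. The pads swing forward as they close: fully open they stand 13 mm farther back than shut.
Start: joints at [1.07, 0.313, 1.498, -0, 1.331, -0.223], TCP at [143.989, 504.875, 239.294] pointing down, gripper open.
Joint ranges: [-2.94, 2.94], [-0.97, 2.17], [0.19, 2.56], [-1.23, 4.37], [0.02, 3.11], [-2.88, 2.88]. Speed limits (rad/s): [2.39, 2.39, 3.01, 3.14, 3.14, 3.14].

INTERFACE

Orientations are given as a unit quaternion [w, x, y, z].
In Python, from rig import * gives the robot as it stands.
- The arm moves only by the shell command python3 -m handwheel 'ROWS' [FORCE]. ROWS is JSON, a list that holds one entry, the list of rows, each a list of 7 numbers: the shift along the world's x, y, z in mm, then the turn, a rotation vector about the world's x, y, z in degrees, then the opening, from -1 (shut) to 1 (fully open). A call has 1 to 8 rows; each row shifts and turns the commanded pose from where the row before left it; what a row does not reach is not made up. A row lasts 1/8 s, in which the tool goes at most 62.5 mm and 10.7 degrees, less where a joint would pass 70% of its speed; a pose out of reach is approached as far as the arm can. A call is refused whole if a number of a shift passes 62.5 or a number of a turn 10.7, either way. A call with a gripper value outside its range is refused whole. The fingers move at their own pace and stop on an object; FORCE is the grip in N (left out, the last holds). Time passes only in rows, so rows that do not move let the fingers close. It gives the time, the measured TCP pose, the force, the opening and the grip force at its end, in the units of the state.
- sense(): the state, without advancing time (a new reading comes with each control period).
- capture(name): name is "side" or "top"; returns a dict with "image" (420x560x3 uint8, red, green, blue), "fx", "fy", "cx", "cy" (pixels), "rvec" (rotation vector, rad) and "tvec" (3), from world to camera coordinates, as OpenCV has them. Camera axes: x right, y down, z forward; pixel columns grow to the right and rows downward; lengths in mm; the calibration is good to about 2 mm. A picture is of the moment at which its call begins. There is no depth.
- finish_job(): hands the job in; it is judged then, once.
The state is a dict: "time_s": time; "joints": joint angles; "dq": joint speeds; "tau": joint torques, N m; "eef_pos": TCP position; "ee_rot": TCP orientation; "force": force on the tool from outside, world axes, zero at the start; "wrist_torque": the same for the moment, N m; "grip_width": opening from 0.0 (shut) to 1.0 (fully open); "grip_force": force on a finger pad.
Only numpy, scipy, OpenCV 4.12 (cv2) and the standard library are available. Lean on these libraries where they do the work, as an engineer would, in place of code of your own. Each camera call takes 0.05 s, during which the arm holds its last target. There are 200 camera calls.

## Working session

There is one attempt and no reset: what is moved stays moved. The work goes in short steps, Python scripts to look and compute and a shell command to move; the robot and the scene stay as the last step left them, time stands still between calls to the robot, and variables do not carry over. Pictures are saved under pics/ and viewed, at most 10 in all, crops included, and the job is handed in when it is done.

```bash
ls; mkdir -p pics; python3 - <<'E'
from rig import *
import cv2
for n in("side","top"):
    c=capture(n); cv2.imwrite(f"pics/{n}0.png",c["image"][:,:,::-1]); print(n,c["fx"],c["fy"],c["cx"],c["cy"],c["rvec"],c["tvec"])
s=sense(); print(s)
E
```

```text
pics
side 400.6213129260284 400.6213129260284 282.6742800414461 211.28761693040474 [ 2.18306869 -0.42367859  0.21105176] [-502.44049868  185.50650817  994.31935538]
top 406.06422015880185 406.06422015880185 280.65383514326425 209.41868823026644 [ 2.15645409 -2.1289109   0.12144   ] [ -17.0722638   531.33362803 1149.95636012]
{'time_s': 0.1, 'joints': array([ 1.06959726e+00,  3.13360439e-01,  1.49829474e+00, -3.16049779e-06,
        1.33102243e+00, -2.23397761e-01]), 'dq': array([ 0.00083125, -0.00359278, -0.00320015, -0.00013297,  0.00066406,
        0.00054655]), 'tau': array([ 2.20672700e-03, -4.12900436e+01, -2.60137367e+01, -2.28729682e-04,
        3.07323353e-03,  2.43404111e-05]), 'eef_pos': array([143.88831289, 504.68611298, 238.83448918]), 'ee_rot': array([-1.90831082e-04,  1.38454046e-01,  9.90368711e-01, -5.07803832e-04]), 'force': array([-0.2433491 ,  0.06208916, -0.40738808]), 'wrist_torque': array([-0.01181414, -0.01917601,  0.01087819]), 'grip_force': 0.0, 'grip_width': 0.9995441190775095}
```

View pics/side0.png

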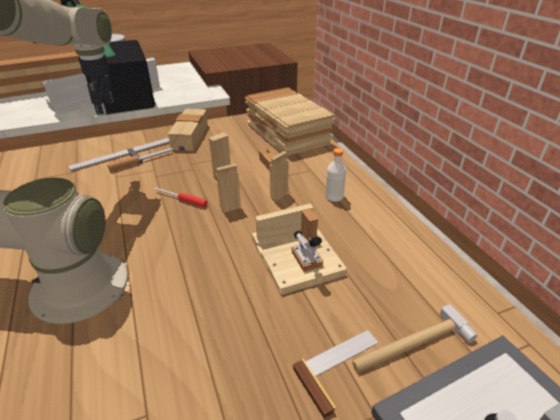

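View pics/top0.png

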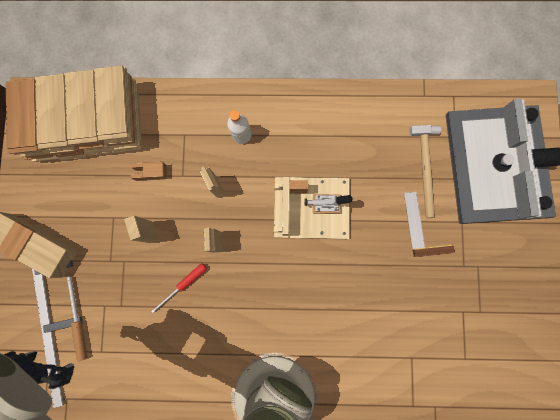

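```bash
python3 - <<'E'
import cv2,numpy as np
t=cv2.imread("pics/top0.png");s=cv2.imread("pics/side0.png")
a=cv2.resize(t[160:260,120:253],(798,600),interpolation=cv2.INTER_CUBIC);cv2.imwrite("pics/c1.png",a)
a=cv2.resize(t[165:250,265:365],(700,595),interpolation=cv2.INTER_CUBIC);cv2.imwrite("pics/c3.png",a)
a=cv2.resize(s[125:225,200:320],(720,600),interpolation=cv2.INTER_CUBIC);cv2.imwrite("pics/c2.png",a)
a=cv2.resize(s[195:295,245:365],(720,600),interpolation=cv2.INTER_CUBIC);cv2.imwrite("pics/c4.png",a)
E
```

```text
(no output)
```

View pics/c1.png

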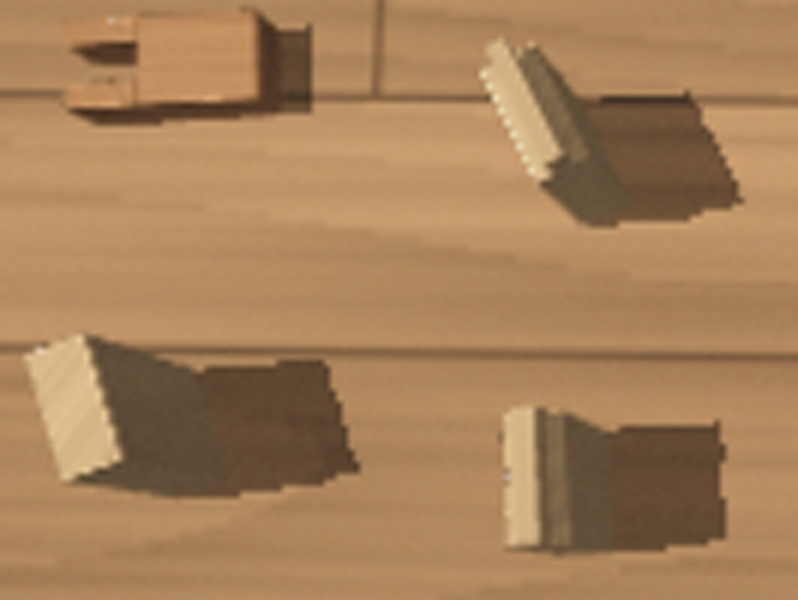

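View pics/c2.png

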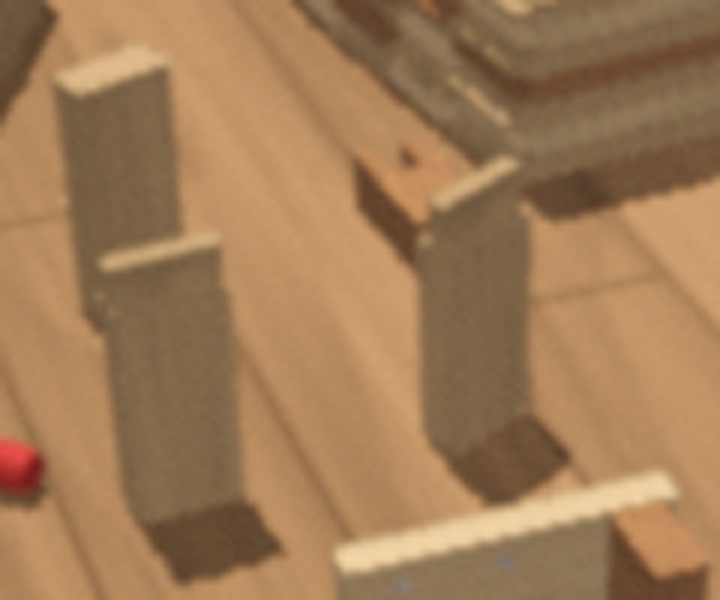

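View pics/c3.png

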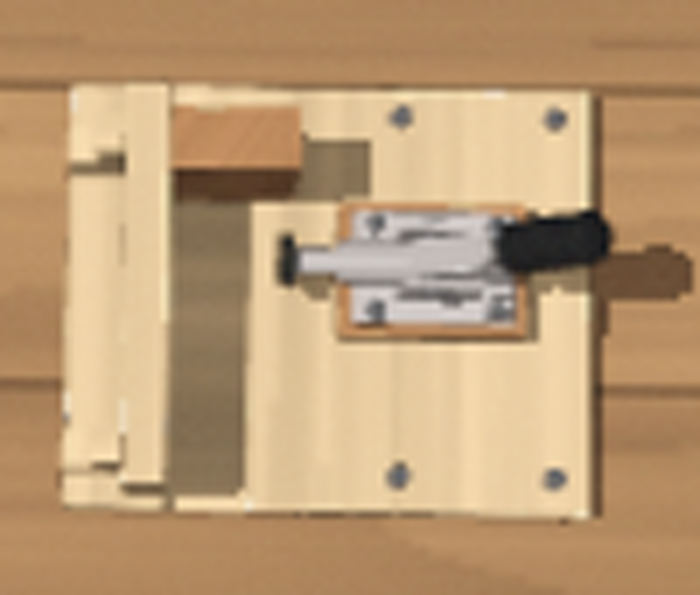

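View pics/c4.png

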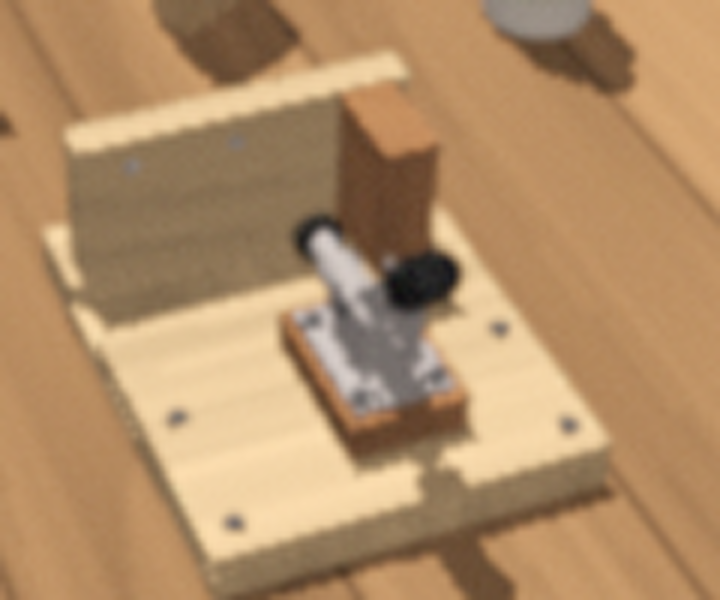

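The blank is the rail at top-view px ≈(132,228), side-view top ≈(219,136) (full square top). The other two have tongues. In the jig, the stop is at the image's upper side, at top px ≈(299,185), the fence is on its left, and the lever leans right with its grip at ≈(345,199).

```bash
cat > h.py <<'E'
from rig import *
import cv2,numpy as np
def cam(c):
    R,_=cv2.Rodrigues(np.array(c["rvec"],float)); K=np.array([[c["fx"],0,c["cx"]],[0,c["fy"],c["cy"]],[0,0,1]])
    return K,R,np.array(c["tvec"],float).reshape(3)
def ray(c,p):
    K,R,t=cam(c); return -R.T@t, R.T@np.linalg.solve(K,[p[0],p[1],1])
def onz(c,p,z):
    o,d=ray(c,p); return o+d*(z-o[2])/d[2]
def tri(c1,p1,c2,p2):
    (K1,R1,t1),(K2,R2,t2)=cam(c1),cam(c2)
    X=cv2.triangulatePoints(K1@np.c_[R1,t1],K2@np.c_[R2,t2],np.array(p1,float),np.array(p2,float))[:,0]; return X[:3]/X[3]
def proj(c,X):
    K,R,t=cam(c); x=K@(R@np.asarray(X,float)+t); return x[:2]/x[2]
def quad(c,box,f):
    x0,y0,x1,y1=box; im=cv2.resize(c["image"][y0:y1,x0:x1],None,fx=6,fy=6,interpolation=cv2.INTER_CUBIC)
    m=f(im.astype(int)).astype(np.uint8); m=cv2.morphologyEx(m,cv2.MORPH_OPEN,np.ones((7,7)))
    k=max(cv2.findContours(m,0,2)[0],key=cv2.contourArea); mo=cv2.moments(k)
    tr=lambda q:(np.asarray(q,float)+.5)/6-.5+[x0,y0]
    return tr([mo['m10']/mo['m00'],mo['m01']/mo['m00']]),tr(cv2.boxPoints(cv2.minAreaRect(k))),mo['m00']/36
E
python3 - <<'E'
from h import *
np.set_printoptions(precision=1,suppress=True)
T=capture("top");S=capture("side")
# sample colours
for n,c,ps in(("T",T,[(130,228),(137,228),(150,215),(300,185),(300,192),(286,200)]),("S",S,[(219,136),(215,150),(240,140),(309,212)])):
    print(n,[c["image"][y,x].tolist() for x,y in ps])
c3=lambda x,y:((x+.5)/7-.5+265,(y+.5)/7-.5+165)
c4=lambda x,y:((x+.5)/6-.5+245,(y+.5)/6-.5+195)
c1=lambda x,y:((x+.5)/6-.5+120,(y+.5)/6-.5+160)
c2=lambda x,y:((x+.5)/6-.5+200,(y+.5)/6-.5+125)
for n,a,b in(("base+x-y",c3(596,92),c4(609,446)),("base-x-y",c3(592,516),c4(213,565)),("stop face -y",c3(300,171),c4(388,158)),
 ("stop back -y",c3(300,107),c4(438,146)),("stop face fence",c3(172,171),c4(340,92)),("fence -x",c3(166,492),c4(70,150)),("grip end",c3(600,240),c4(432,272)),("rail ctr",c1(75,409),c2(112,71)),
 ("rail near",c1(67,482),c2(75,97)),("rail left",c1(28,355),c2(57,78)),("rail far",c1(86,335),c2(148,46)),("rail rt",c1(122,462),c2(168,66))):
    X=tri(T,a,S,b); print(n,X,"err",proj(T,X)-a,proj(S,X)-b)
print(onz(T,c3(596,92),24),onz(T,c3(592,516),24),onz(T,c3(300,171),100),onz(T,c3(172,171),100),onz(T,c3(166,492),100))
for p in((67,482),(28,355),(86,335),(122,462)):print(onz(T,c1(*p),150))
E
```

```text
T [[223, 191, 144], [211, 178, 133], [189, 147, 102], [195, 143, 97], [89, 62, 42], [231, 203, 160]]
S [[223, 186, 138], [121, 96, 69], [196, 150, 104], [196, 142, 93]]
base+x-y [ 629.5 -213.5   22.3] err [-0.1  0.4] [ 0.5 -0.1]
base-x-y [ 450.4 -211.    20.2] err [-0.   0.1] [ 0.2 -0. ]
stop face -y [581.9 -85.4  96.3] err [ 0.  -0.1] [-0.1  0. ]
stop back -y [607.2 -85.   95.5] err [-0.1  0.2] [ 0.2 -0. ]
stop face fence [581.4 -34.6  97. ] err [ 0.1 -0.2] [-0.2  0. ]
fence -x [453.4 -33.6 100.8] err [ 0.1 -0.2] [-0.2  0. ]
grip end [ 548.1 -198.   132.9] err [-0.1  0.4] [ 0.5 -0.1]
rail ctr [464.  379.6 146.7] err [ 0.1 -0.3] [-0.3  0. ]
rail near [437.7 386.  132.3] err [ 0.5 -2.3] [-1.9  0.2]
rail left [465.5 413.  130.9] err [-2.1  8.5] [ 7.3 -1.1]
rail far [489.6 372.2 161.3] err [-0.4  1.8] [ 1.5 -0.2]
rail rt [463.8 347.8 162.9] err [ 2.  -9.5] [-7.6  0.4]
[ 630.4 -213.7   24. ] [ 450.6 -210.5   24. ] [580.8 -85.1 100. ] [580.3 -34.4 100. ] [452.9 -33.5 100. ]
[430.7 380.  150. ]
[486.4 400.9 150. ]
[495.6 375.7 150. ]
[439.8 356.3 150. ]
```

```bash
python3 -m handwheel '[[[53.2,-21.1,0,0,0,6,1],[53.2,-21.1,0,0,0,6,1],[53.2,-21.1,0,0,0,6,1],[53.2,-21.1,0,0,0,6,1],[53.2,-21.1,0,0,0,6,1],[53.1,-21.2,0,0,0,6,1],[0,0,-39,0,0,0,1],[0,0,0,0,0,0,1]]]' 40
python3 - <<'E'
from h import *
np.set_printoptions(precision=2,suppress=True)
T=capture("top");S=capture("side")
from scipy.spatial.transform import Rotation as R
s=sense();print(s['eef_pos'],s['ee_rot'],R.from_quat(np.roll(s['ee_rot'],-1)).as_matrix())
a=cv2.resize(T["image"][180:270,80:200],(396,297),interpolation=cv2.INTER_CUBIC)
b=cv2.resize(S["image"][90:190,170:290],(356,297),interpolation=cv2.INTER_CUBIC)
cv2.imwrite("pics/d1.png",np.hstack([a,b])[:,:,::-1])
E
```

```text
time_s: 1.2
eef_pos: [462.2, 377.3, 197.6]
ee_rot: [-0.003, -0.174, 0.985, -0.001]
force: [0.3, -0.3, 0.8]
grip_width: 1.0
grip_force: 0.0
[462.91 378.59 201.31] [ 0.   -0.17  0.98  0.  ] [[-0.94 -0.34  0.  ]
 [-0.34  0.94  0.  ]
 [-0.    0.   -1.  ]]
```

View pics/d1.png

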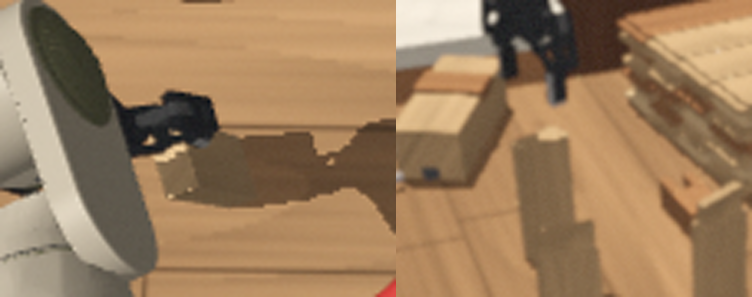

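The open fingers straddle the blank, with tips above its top and nothing touched. Next I descend and grip at 40 N.

```bash
python3 -m handwheel '[[[0,0,-30,0,0,0,1],[0,0,-30,0,0,0,1],[0,0,-20,0,0,0,1],[0,0,-12,0,0,0,1],[0,0,0,0,0,0,1],[0,0,0,0,0,0,-1],[0,0,0,0,0,0,-1],[0,0,0,0,0,0,-1]]]' 40; python3 -m handwheel '[[[0,0,0,0,0,0,-1],[0,0,0,0,0,0,-1],[0,0,0,0,0,0,-1]]]' 40
```

```text
time_s: 2.3
eef_pos: [463.2, 378.2, 108.8]
ee_rot: [0.0, -0.174, 0.985, 0.0]
force: [-0.0, -0.4, 0.1]
grip_width: 0.377
grip_force: 0.0
time_s: 2.68
eef_pos: [463.3, 378.2, 108.7]
ee_rot: [0.0, -0.174, 0.985, 0.0]
force: [0.8, -2.1, 5.7]
grip_width: 0.323
grip_force: 40.1
```

```bash
python3 -m handwheel '[[[0,0,25,0,0,0,-1],[0,0,50,0,0,0,-1],[0,0,55,0,0,0,-1],[0,0,50,0,0,0,-1],[8,-43,0,0,0,-2,-1],[8,-43,0,0,0,-2,-1],[8,-43,0,0,0,-2,-1],[8,-43,0,0,0,-2,-1]]]' 40; python3 -m handwheel '[[[8,-43,0,0,0,-2,-1],[8,-43,0,0,0,-2,-1],[7,-43,0,0,0,-2,-1],[7,-43,0,0,0,-2,-1],[7,-43,0,0,0,-2,-1],[6.3,-42.4,0,0,0,-2.5,-1],[0,0,-40,0,0,0,-1],[0,0,-30,0,0,0,-1]]]' 40; python3 -m handwheel '[[[0,0,0,0,0,0,-1],[0,0,0,0,0,0,-1],[0,0,0,0,0,0,-1]]]'
python3 - <<'E'
from h import *
T=capture("top");S=capture("side")
s=sense();print(s['eef_pos'],s['ee_rot'],s['force'],s['grip_force'])
a=cv2.resize(T["image"][150:250,265:365],(396,396),interpolation=cv2.INTER_CUBIC)
b=cv2.resize(S["image"][185:285,240:340],(396,396),interpolation=cv2.INTER_CUBIC)
cv2.imwrite("pics/d2.png",np.hstack([a,b])[:,:,::-1])
E
```

```text
time_s: 3.68
eef_pos: [494.9, 204.9, 287.7]
ee_rot: [-0.001, -0.105, 0.994, 0.0]
force: [0.2, -0.3, 0.2]
grip_width: 0.324
grip_force: 39.6
time_s: 4.68
eef_pos: [537.8, -51.5, 216.2]
ee_rot: [-0.001, 0.004, 1.0, 0.0]
force: [0.5, -0.6, -1.9]
grip_width: 0.322
grip_force: 39.9
time_s: 5.05
eef_pos: [538.9, -51.2, 219.6]
ee_rot: [0.001, 0.004, 1.0, -0.0]
force: [-0.4, 0.6, -1.3]
grip_width: 0.324
grip_force: 39.8
[538.68475937 -51.20519187 219.17254688] [ 7.45544999e-04  3.53785793e-03  9.99993437e-01 -2.32206477e-04] [-0.3691554  -0.13413163 -1.48696069] 39.81986403465271
```

View pics/d2.png

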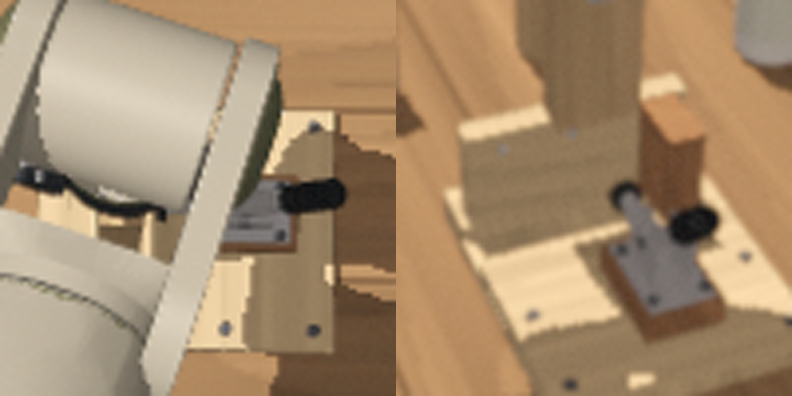

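The rail hangs over the groove. In the side crop its near foot corners are at ≈(553,125) and (636,132), above the fence's top edge, and the stop is clear to the right. I compare these with the prediction.

```bash
python3 - <<'E'
from h import *
S=capture("side");s=sense();p=s['eef_pos'];z=p[2]-108.7
for dx in(-30,30):
    q=proj(S,[p[0]+dx,p[1]-14,z]); print(((q+.5-[240,185])*3.96-.5)+[396,0], ((proj(S,[p[0]+dx,p[1]-14,150+z]))))
# edges: darkest-gradient columns along rows, and bottom row along columns
g=cv2.cvtColor(S["image"],cv2.COLOR_RGB2GRAY).astype(int)
for y in(195,200,205,210):print(y,g[y,268:310].tolist())
for x in(285,290,296):print(x,g[208:228,x].tolist())
# jig fence face top edge & stop positions predicted
for X in([452.9,-33.8,100],[580.5,-34.4,100],[580.5,-85,100],[450.5,-68,24],[450.5,-33.5,24]):
    q=proj(S,X);print(X,((q+.5-[240,185])*3.96-.5)+[396,0])
E
```

```text
[556.64930421 135.24946376] [279.93634028 168.48280694]
[640.93599278 114.33753273] [303.22599693 163.64521282]
195 [168, 165, 139, 116, 112, 112, 108, 109, 108, 104, 102, 101, 103, 108, 106, 102, 108, 108, 110, 109, 111, 108, 107, 111, 109, 109, 111, 115, 117, 117, 115, 113, 113, 117, 135, 149, 150, 151, 153, 152, 153, 155]
200 [161, 162, 163, 158, 137, 110, 98, 98, 102, 104, 102, 102, 106, 107, 107, 108, 109, 109, 112, 111, 112, 109, 112, 110, 111, 108, 108, 114, 115, 114, 113, 112, 112, 116, 130, 144, 150, 150, 150, 150, 149, 148]
205 [157, 155, 157, 160, 162, 162, 164, 158, 135, 110, 102, 100, 105, 109, 108, 106, 107, 111, 110, 111, 112, 109, 109, 110, 109, 109, 109, 113, 114, 113, 114, 114, 111, 134, 176, 195, 203, 208, 210, 212, 213, 217]
210 [148, 153, 154, 157, 157, 158, 161, 163, 150, 124, 103, 101, 106, 107, 106, 105, 105, 107, 110, 113, 111, 110, 111, 110, 109, 108, 106, 109, 112, 115, 114, 112, 111, 130, 158, 162, 158, 153, 156, 154, 154, 156]
285 [110, 109, 107, 110, 110, 110, 108, 111, 109, 110, 120, 123, 124, 121, 123, 127, 123, 123, 121, 120]
290 [109, 109, 111, 111, 111, 111, 113, 112, 118, 123, 123, 123, 124, 125, 124, 125, 121, 116, 119, 123]
296 [113, 114, 112, 111, 110, 113, 117, 123, 123, 125, 122, 123, 125, 124, 122, 123, 120, 120, 124, 125]
[452.9, -33.8, 100] [460.46612123 139.8035527 ]
[580.5, -34.4, 100] [637.99176944  97.01378343]
[580.5, -85, 100] [669.29511103 139.53967338]
[450.5, -68, 24] [478.20386812 258.96119812]
[450.5, -33.5, 24] [461.49329828 227.3634195 ]
```

```bash
python3 -m handwheel '[[[0,0,-12,0,0,0,-1],[0,0,-15,0,0,0,-1],[0,0,-15,0,0,0,-1],[0,0,-15,0,0,0,-1],[0,0,-14,0,0,0,-1],[0,0,-8,0,0,0,-1],[0,0,-3,0,0,0,-1],[0,0,0,0,0,0,-1]]]'; python3 -m handwheel '[[[0,0,-2,0,0,0,-1],[0,0,-2,0,0,0,-1],[0,0,-2,0,0,0,-1],[0,0,0,0,0,0,-1]]]'; python3 -m handwheel '[[[0,0,-2,0,0,0,-1],[0,0,-2,0,0,0,-1],[0,0,0,0,0,0,-1]]]'
```

```text
time_s: 6.2
eef_pos: [538.5, -51.3, 136.4]
ee_rot: [0.0, 0.004, 1.0, -0.0]
force: [0.2, -0.5, -1.6]
grip_width: 0.325
grip_force: 39.9
time_s: 6.7
eef_pos: [538.3, -51.2, 130.1]
ee_rot: [-0.0, 0.004, 1.0, 0.0]
force: [0.3, -0.4, -1.5]
grip_width: 0.324
grip_force: 39.9
time_s: 7.08
eef_pos: [538.3, -51.2, 126.1]
ee_rot: [-0.0, 0.004, 1.0, 0.0]
force: [-0.2, -0.0, -1.7]
grip_width: 0.326
grip_force: 39.9
```

```bash
python3 -m handwheel '[[[0,0,-1.5,0,0,0,-1],[0,0,-1.5,0,0,0,-1],[0,0,-1,0,0,0,-1],[0,0,0,0,0,0,-1]]]'; python3 -m handwheel '[[[0,0,-0.7,0,0,0,-1],[0,0,-0.6,0,0,0,-1],[0,0,0,0,0,0,-1]]]'
```

```text
time_s: 7.58
eef_pos: [538.4, -51.2, 122.2]
ee_rot: [-0.0, 0.004, 1.0, 0.0]
force: [-0.0, -0.3, -1.7]
grip_width: 0.323
grip_force: 39.9
time_s: 7.95
eef_pos: [538.4, -51.2, 120.9]
ee_rot: [-0.0, 0.004, 1.0, 0.0]
force: [-0.2, 0.6, -0.8]
grip_width: 0.327
grip_force: 39.9
```

```bash
python3 -m handwheel '[[[3,0,0,0,0,0,-1],[3,0,0,0,0,0,-1],[2,0,0,0,0,0,-1],[1,0,0,0,0,0,-1],[0,0,0,0,0,0,-1]]]'; python3 -m handwheel '[[[0.7,0,0,0,0,0,-1],[0.7,0,0,0,0,0,-1],[0,0,0,0,0,0,-1]]]';  python3 -m handwheel '[[[0.5,0,0,0,0,0,-1],[0.5,0,0,0,0,0,-1],[0,0,0,0,0,0,-1]]]'
```

```text
time_s: 8.57
eef_pos: [547.4, -51.2, 121.0]
ee_rot: [-0.0, 0.004, 1.0, 0.0]
force: [0.2, -0.2, -1.6]
grip_width: 0.322
grip_force: 39.9
time_s: 8.95
eef_pos: [548.8, -51.2, 121.0]
ee_rot: [0.0, 0.004, 1.0, -0.0]
force: [0.6, -0.3, -1.6]
grip_width: 0.324
grip_force: 39.9
time_s: 9.32
eef_pos: [549.8, -51.2, 121.0]
ee_rot: [0.0, 0.004, 1.0, -0.0]
force: [-0.2, -0.9, -1.3]
grip_width: 0.325
grip_force: 39.9
```

```bash
for i in 1; do python3 -m handwheel '[[[0.4,0,0,0,0,0,-1],[0.4,0,0,0,0,0,-1],[0,0,0,0,0,0,-1]]]'; python3 -m handwheel '[[[0.4,0,0,0,0,0,-1],[0.3,0,0,0,0,0,-1],[0,0,0,0,0,0,-1]]]'; done
```

```text
time_s: 9.7
eef_pos: [550.6, -51.2, 121.0]
ee_rot: [-0.0, 0.004, 1.0, 0.0]
force: [0.5, 1.0, -1.5]
grip_width: 0.32
grip_force: 39.9
time_s: 10.07
eef_pos: [551.2, -51.2, 121.0]
ee_rot: [-0.0, 0.004, 1.0, 0.0]
force: [-1.7, -0.5, -1.3]
grip_width: 0.322
grip_force: 39.9
```

```bash
python3 -m handwheel '[[[0.4,0,0,0,0,0,-1],[0,0,0,0,0,0,-1]]]'; python3 -m handwheel '[[[0.4,0,0,0,0,0,-1],[0,0,0,0,0,0,-1]]]'
```

```text
time_s: 10.32
eef_pos: [551.3, -51.2, 120.9]
ee_rot: [-0.001, 0.004, 1.0, 0.0]
force: [-4.0, 0.6, 1.5]
grip_width: 0.322
grip_force: 40.0
time_s: 10.58
eef_pos: [551.3, -51.2, 120.9]
ee_rot: [-0.001, 0.004, 1.0, 0.0]
force: [-6.6, -0.8, 3.3]
grip_width: 0.329
grip_force: 40.3
```

Stop contact felt at TCP x≈551.2. Now I ease off and seat the foot.

```bash
python3 -m handwheel '[[[-0.6,0,0,0,0,0,-1],[0,0,-0.4,0,0,0,-1],[0,0,0,0,0,0,-1]]]'; python3 -m handwheel '[[[0,0,-0.4,0,0,0,-1],[0,0,0,0,0,0,-1]]]';python3 -m handwheel '[[[0,0,-0.3,0,0,0,-1],[0,0,0,0,0,0,-1]]]'
```

```text
time_s: 10.95
eef_pos: [551.3, -51.2, 120.8]
ee_rot: [-0.0, 0.004, 1.0, 0.0]
force: [-5.4, 0.6, 3.4]
grip_width: 0.319
grip_force: 40.5
time_s: 11.2
eef_pos: [551.3, -51.2, 120.7]
ee_rot: [-0.0, 0.004, 1.0, -0.0]
force: [-6.7, -0.3, 5.4]
grip_width: 0.321
grip_force: 41.0
time_s: 11.45
eef_pos: [551.3, -51.2, 120.7]
ee_rot: [-0.0, 0.004, 1.0, -0.0]
force: [-7.9, 0.6, 9.2]
grip_width: 0.324
grip_force: 41.3
```

```bash
python3 -m handwheel '[[[0,0,0,0,0,0,0],[0,0,0,0,0,0,0.2],[0,0,0,0,0,0,0.2],[0,0,0,0,0,0,0.2],[0,0,15,0,0,0,0.2],[0,0,30,0,0,0,0.2],[0,0,50,0,0,0,0.2],[0,0,50,0,0,0,0.2]]]'
python3 - <<'E'
from h import *
S=capture("side");print(sense()['eef_pos'])
b=cv2.resize(S["image"][150:290,230:370],(596,596),interpolation=cv2.INTER_CUBIC)
cv2.imwrite("pics/d3.png",b[:,:,::-1])
E
```

```text
time_s: 12.45
eef_pos: [551.3, -51.2, 267.6]
ee_rot: [0.0, 0.004, 1.0, -0.0]
force: [0.4, 1.0, 0.0]
grip_width: 0.602
grip_force: 0.0
[553.08029646 -51.6124317  274.70175563]
```

View pics/d3.png

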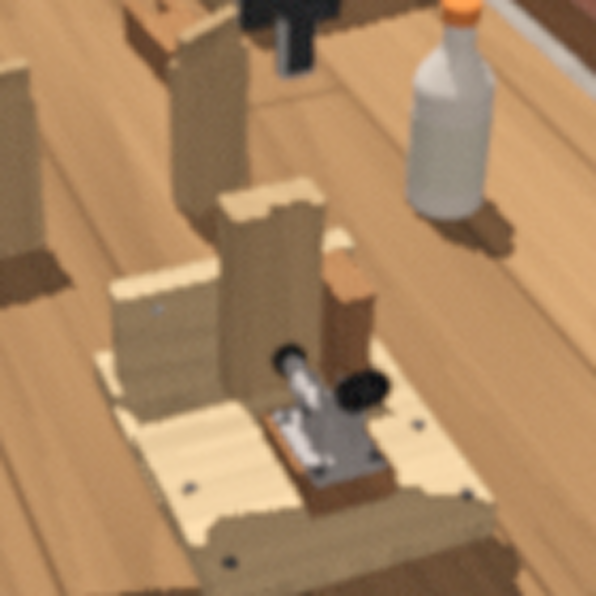

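Rail stands upright at crop (270,290), against the stop at (345,320), and the lever grip is at (362,388), still open. Next I shut the fingers and go behind the lever.

```bash
python3 -m handwheel '[[[0,-45,0,0,0,0,-1],[0,-50,0,0,0,0,-1],[0,-50,0,0,0,0,-1],[0,-44,0,0,0,0,-1],[0,0,-40,0,0,0,-1],[0,0,-40,0,0,0,-1],[0,0,-30,0,0,0,-1],[0,0,0,0,0,0,-1]]]'
```

```text
time_s: 13.5
eef_pos: [550.9, -239.8, 153.9]
ee_rot: [-0.001, 0.004, 1.0, 0.001]
force: [0.3, -0.7, 1.2]
grip_width: 0.002
grip_force: 0.0
```

```bash
python3 - <<'E'
from rig import *
s=sense();print(s['eef_pos'],s['force'],s['grip_width'])
E
```

```text
[ 550.85120912 -239.81697599  153.85484195] [ 0.25109099 -0.68155681  1.21414845] 0.0022964676978774654
```

```bash
python3 -m handwheel '[[[0,0,-20,0,0,0,-1],[0,0,-18,0,0,0,-1],[0,0,0,0,0,0,-1],[0,6,0,0,0,0,-1],[0,6,0,0,0,0,-1],[0,6,0,0,0,0,-1],[0,6,0,0,0,0,-1],[0,6,0,0,0,0,-1]]]'; python3 -m handwheel '[[[0,6,0,0,0,0,-1],[0,6,0,0,0,0,-1],[0,6,0,0,0,0,-1],[0,0,0,0,0,0,-1]]]'; python3 -m handwheel '[[[0,5,0,0,0,0,-1],[0,5,0,0,0,0,-1],[0,4,0,0,0,0,-1],[0,0,0,0,0,0,-1]]]'
```

```text
time_s: 14.5
eef_pos: [552.4, -215.3, 120.4]
ee_rot: [0.002, 0.004, 1.0, -0.006]
force: [-9.9, -29.5, 21.5]
grip_width: 0.003
grip_force: 15.4
time_s: 15.0
eef_pos: [552.5, -193.5, 118.7]
ee_rot: [0.002, 0.004, 1.0, -0.002]
force: [1.5, -7.3, 4.4]
grip_width: -0.001
grip_force: 3.3
time_s: 15.5
eef_pos: [553.2, -181.6, 122.4]
ee_rot: [0.004, 0.004, 1.0, -0.004]
force: [-10.5, -11.5, 31.1]
grip_width: 0.003
grip_force: 18.0
```

Upward force suggests the lever end is riding under the wider upper fingers, so I raise the tool and push with the tips only.

```bash
python3 -m handwheel '[[[0,0,8,0,0,0,-1],[0,0,6,0,0,0,-1],[0,0,0,0,0,0,-1]]]'; python3 - <<'E'
from h import *
S=capture("side");T=capture("top");s=sense();print(s['eef_pos'],s['force'])
b=cv2.resize(S["image"][140:280,230:370],(590,590),interpolation=cv2.INTER_CUBIC)
cv2.imwrite("pics/d4.png",b[:,:,::-1])
E
```

```text
time_s: 15.88
eef_pos: [551.6, -178.2, 131.2]
ee_rot: [0.0, 0.003, 1.0, -0.0]
force: [-1.0, -4.2, 2.1]
grip_width: -0.003
grip_force: 1.8
[ 551.59936737 -178.27735755  130.98989361] [-0.83807119 -2.59327553  3.15115793]
```

View pics/d4.png

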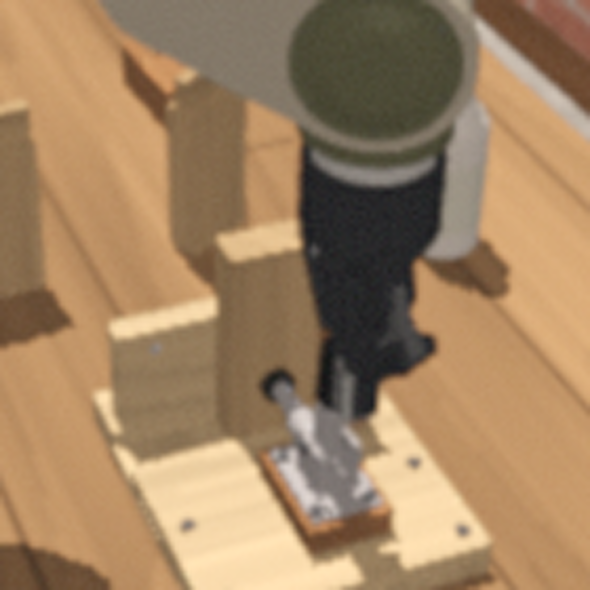

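The fingers are behind the grip (around (340,375)), the pad at (278,385) has moved towards the rail, and the rail still stands upright. Pushing on.

```bash
python3 -m handwheel '[[[0,4,1,0,0,0,-1],[0,4,1,0,0,0,-1],[0,0,0,0,0,0,-1]]]'; python3 -m handwheel '[[[0,3,1,0,0,0,-1],[0,3,1,0,0,0,-1],[0,0,0,0,0,0,-1]]]'
```

```text
time_s: 16.35
eef_pos: [551.6, -169.8, 132.9]
ee_rot: [0.0, 0.003, 1.0, 0.0]
force: [0.5, -2.8, 1.7]
grip_width: 0.0
grip_force: 1.1
time_s: 16.73
eef_pos: [551.3, -163.9, 134.5]
ee_rot: [-0.0, 0.003, 1.0, 0.0]
force: [0.7, -3.7, -2.1]
grip_width: 0.002
grip_force: 1.5
```

```bash
python3 -m handwheel '[[[0,2,0,0,0,0,-1],[0,2,0,0,0,0,-1],[0,0,0,0,0,0,-1]]]'; python3 -m handwheel '[[[0,2,0,0,0,0,-1],[0,2,0,0,0,0,-1],[0,0,0,0,0,0,-1]]]'; python3 -m handwheel '[[[0,2,0,0,0,0,-1],[0,1,0,0,0,0,-1],[0,0,0,0,0,0,-1]]]'
```

```text
time_s: 17.1
eef_pos: [551.3, -160.5, 134.9]
ee_rot: [-0.0, 0.004, 1.0, -0.0]
force: [-1.1, -5.4, -1.6]
grip_width: -0.004
grip_force: 2.7
time_s: 17.48
eef_pos: [551.3, -158.3, 135.0]
ee_rot: [0.0, 0.004, 1.0, -0.002]
force: [-1.6, -15.0, -3.1]
grip_width: 0.001
grip_force: 7.2
time_s: 17.85
eef_pos: [551.4, -157.8, 135.1]
ee_rot: [0.0, 0.004, 1.0, -0.004]
force: [-1.4, -27.2, -6.3]
grip_width: 0.001
grip_force: 13.2
```

Hard end of travel. I retract and verify.

```bash
python3 -m handwheel '[[[0,-10,0,0,0,0,-1],[0,-40,0,0,0,0,-1],[0,-40,0,0,0,0,-1],[0,-10,40,0,0,0,-1],[0,-50,50,0,0,0,-1],[0,-60,40,0,0,0,-1],[0,-60,0,0,0,0,-1],[0,0,0,0,0,0,-1]]]'
python3 - <<'E'
from h import *
np.set_printoptions(precision=1,suppress=True)
S=capture("side");T=capture("top");s=sense();print(s['eef_pos'],s['force'])
piv=np.array([551.,-141.5,72])
for a in(0,.5,.8,.9):
    th=a-.785; X=piv+[0,61*np.sin(th),61*np.cos(th)]; print(a,"grip mid",proj(T,X),proj(S,X))
for n,c,b in(("top",T,(280,170,370,230)),("side",S,(285,190,340,270))):
    im=c["image"][b[1]:b[3],b[0]:b[2]]; m=(im.max(2)<50).astype(np.uint8)
    _,_,st,ce=cv2.connectedComponentsWithStats(m)
    print(n,[(v[4],ce[i]+b[:2],v[:4]+[b[0],b[1],0,0]) for i,v in enumerate(st) if i and v[4]>8])
# rail top in both views: bright pale mask
f=lambda i:(i[...,0]>205)&(i[...,2]>125)
qt,bt,at=quad(T,(262,180,300,230),f);qs,bs,as_=quad(S,(275,185,315,215),f)
print(qt,at,bt,qs,as_,bs); print(onz(T,qt,162),tri(T,qt,S,qs)); print([proj(T,[551,y,162]) for y in(-48,-51)],[proj(S,[551,y,162]) for y in(-48,-51)])
E
```

```text
time_s: 18.85
eef_pos: [550.5, -412.3, 252.1]
ee_rot: [-0.001, 0.005, 1.0, 0.001]
force: [0.7, 0.1, -0.5]
grip_width: -0.002
grip_force: 0.0
[ 551.5 -408.9  253.1] [0.7 0.4 0.3]
0 grip mid [344.2 199.1] [315.3 241.7]
0.5 grip mid [335.3 198.1] [310.9 230.3]
0.8 grip mid [328.7 197.9] [307.8 225.1]
0.9 grip mid [326.4 197.9] [306.7 223.8]
top [(np.int32(30), array([327.2, 198.6]), array([324, 194,   7,   9]))]
side [(np.int32(99), array([307. , 225.1]), array([304, 217,   7,  16]))]
[282.7 202.7] 697.4583333333334 [[273.6 228.6]
 [274.3 179.4]
 [299.6 179.8]
 [298.8 229. ]] [293.4 195.7] 126.45833333333333 [[281.2 195.1]
 [303.9 189.9]
 [305.4 196.4]
 [282.7 201.6]]
[532.4 -18.2 162. ] [548.8 -22.  142. ]
[array([294.3, 195.7]), array([295.4, 195.8])] [array([293. , 195.2]), array([293.5, 195.8])]
```

```bash
python3 -c "
from rig import *
print(finish_job())"
```

```text
the job is handed in; nothing more can be done
None
```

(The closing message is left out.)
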